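# Lubricate the self-closing acrylic door, then hold it open at the mark

## Robot

A 6-joint arm with a two-finger parallel gripper is mounted at the origin on the work surface. World frame = base frame: x ahead of the robot, y to its left, z up, the work surface at z = 0. Lengths are in m, angles in rad, forces in N, time in s.
With the tool pointing down it reaches from about 0.425 to 0.95 m from the base axis. Payload 3.5 kg.
Tool frame: the origin (TCP) lies at the very end of the fingers, on their centre line; the grasp point (between the pads) lies 19 mm behind it (ctrl.pinch_z is the distance from the TCP to the grasp point, in m); z points along the fingers, y is the line along which they close (so a half turn about z gives the same grasp; the last joint's range is limited). The gripper opens to 85 mm and grips with 20 to 120 N. Pads are 22 mm wide; open, the fingers measure 114 mm over their backs; the gripper's body (76 mm by 85 mm) begins 54 mm behind the grasp point. The pads swing forward as they close: fully open they stand 13 mm farther back than shut.
Start: joints at [-1.451, 0.286, 1.577, -0, 1.279, -0.15], TCP at [0.18, -0.651, 0.231] pointing down, gripper open.
Joint ranges: [-2.77, 2.77], [-0.9, 2.22], [0.21, 2.48], [-1.53, 4.67], [0.24, 2.81], [-2.84, 2.84]. Speed limits (rad/s): [2.79, 2.79, 3.14, 3.14, 3.14, 3.14].

## Interface

Orientations are given as a unit quaternion [x, y, z, w].
In Python, from plant import ctrl gives the robot as it stands. The module is installed in compiled form; this text tells all that it offers.
- The arm moves only by the shell command python3 -m crank 'ROWS' [OPENING] [FORCE]. ROWS is JSON, a list of rows, each a list of 6 numbers: the shift along the tool's x, y, z in cm, then the turn, a rotation vector about the tool's x, y, z in rad. In form: [[tx, ty, tz, rx, ry, rz], ...]. A call has 1 to 10 rows; each row is the pose to reach, as a shift and turn from the pose commanded when the call began, along the tool's axes at that moment; what a row does not reach only later rows make up. A row lasts 1/10 s, in which the tool goes at most 50 mm and 8.59 degrees, less where a joint would pass 70% of its speed; a pose out of reach is approached as far as the arm can. A call with a gripper value outside its range is refused whole. OPENING is the opening, from 0 (shut) to 1 (fully open), set as the call begins (- or left out, the last holds). The fingers move at their own pace and stop on an object; FORCE is the grip in N (left out, the last holds). Time passes only in rows, so rows that repeat a pose let the fingers close. It gives the time, the measured TCP pose, the force, the opening and the grip force at its end, in the units of the state.
- ctrl.get_state(): the state, without advancing time (a new reading comes with each control period).
- ctrl.read_camera(name): name is "scene" or "top" or "wrist"; returns (picture, depth): 384x512x3 uint8, blue, green, red; 384x512 float32, m along the optical axis (not along the pixel's ray), 0 where there is no reading.
- ctrl.camera_info(name): a dict with "K" (3x3 intrinsics, pixels), "k1" (the pictures are not rectified: a ray, as slopes to the right and down, at radius r is drawn at 1 + k1 r^2 times it, then the intrinsics apply), "origin" and "orientation" of the camera in the world. Camera axes: x right, y down, z forward; pixel columns grow to the right and rows downward; lengths in m; the calibration is good to about 2 mm. A picture is of the moment at which its call begins: read the wrist's pose just before it. camera_info takes no time and is no camera call; for the wrist camera it gives the pose at the moment of the call.
- ctrl.sign_off(): hands the job in; it is judged then, once.
The state is a dict: "time": time; "qpos": joint angles; "dq": joint speeds; "joint_efforts": joint torques, N m; "eef_pos": TCP position; "tcp_rot": TCP orientation; "contact_force": force on the tool from outside, world axes, zero at the start; "wrist_torque": the same for the moment, N m; "opening": opening from 0.0 (shut) to 1.0 (fully open); "finger_force": force on a finger pad.
Only numpy, scipy, OpenCV 4.12 (cv2) and the standard library are available. Lean on these libraries where they do the work, as an engineer would, in place of code of your own. Each camera call takes 0.05 s, during which the arm holds its last target. There are 200 camera calls.

## Task

With the clear sliding door still shut, give its track a squirt from the yellow spray can: press the red nozzle cap all the way down, then let it spring back up. Then slide the self-closing door open by its black handle until the orange pointer stands within the blue band, and keep holding it there so that I can reach in: finish with the gripper still holding the door at the band, since it springs shut if let go. Leave the spanner, awl, funnel and padlock where they lie.

Things in the scene. Friction and masses are not known exactly. Their poses are not given: they have to be found in the camera images.
- cabinet: Low cabinet of grey board with clear acrylic top and back, fixed to the counter, 200 mm deep (its x) x 440 mm wide (its y) x 140 mm high, open front with clear acrylic doors on its -x side, facing the robot. Origin: centre of its underside; x points from the front to the back, y along the door track in the direction in which the door opens, z up.
- door (a joint): Travel of the self-closing clear acrylic door (210 mm wide along the track, aluminium top and bottom strips, about 350 g) on the cabinet's front; 0 = shut, grows in m as it opens along the cabinet's +y, to the stop at 0.16. A spring pulls it shut all the time: 3.6 N when shut plus 30 N per metre of travel (about 7 N at the band), plus about 0.4 N of friction.
- door_handle (a point): Top centre of the black upright handle bar on the door: 16 mm wide along the track (cabinet y), 14 mm deep (cabinet x), 120 mm tall; its top is 170 mm above the counter, 30 mm above the cabinet's top. It stands clear in front of the door with a gap of 30 mm behind it, joined by two steel struts 65 and 105 mm above the counter. Moves with the door.
- door_pointer (a point): Top centre of the orange pointer fixed on the door's top strip near its leading edge: 8 mm wide along the track, 38 mm long across it, its top 148 mm above the counter, reaching back over the cabinet's top front edge. It lies 170 mm from the handle along the cabinet's +y and moves with the door.
- band: Blue band, a plate fixed on the cabinet's top just behind the pointer's path, on a white strip: 24 mm wide along the track (its y), 34 mm long across it, 3 mm thick. Origin: centre of its underside; axes parallel to the cabinet's. The door is at the mark when pointer and band agree in the cabinet's y direction.
- nozzle (a joint): Travel of the sprung nozzle cap: 0 = up, grows in m as it is pressed down, to the stop at 0.008. It takes 1.4 N to start it and 4.2 N to hold it fully down; it springs back up when released.
- nozzle_top (a point): Centre of the top face of the red round nozzle cap, 30 mm in diameter and 14 mm tall, on the yellow spray can; 172 mm above the counter when up. Moves with the cap.
- can: Yellow spray can with a blue stripe, 52 mm in diameter, standing fixed in a dark steel holder (76 mm wide foot) on the counter beside the cabinet; it cannot move. Origin: centre of the holder's underside, z up.
- spanner: Bystander: chrome spanner 140 mm long lying flat along its x, about 10 mm high; origin at its centre underside.
- awl: Bystander: awl with a wooden handle, 130 mm long along its x, 24 mm high; origin at its middle on the counter.
- funnel: Bystander: green plastic funnel standing mouth down, 84 mm across at the mouth, 85 mm high; origin at the centre of the mouth on the counter.
- padlock: Bystander: small steel padlock lying flat, 34 x 38 x 14 mm with a shackle (its +x) and a brass key in it (its -x), 95 mm long in all; origin under the centre of its body.

How it is judged:
By the outcome, as a careful person would: the job done as asked, in the order asked, and still so for the second after the job is handed in, while the arm keeps its last pose, push and grip.
It also fails if it takes over 48 s, if anything falls off the work surface, if the arm or the gripper's body presses on something with over 40 N, if the wrist force passes 120 N, or if a joint passes its speed limit or range.

## Working session

There is one attempt and no reset: what is moved stays moved. The work goes in short steps, Python scripts to look and compute and a shell command to move; the robot and the scene stay as the last step left them, time stands still between calls to the robot, and variables do not carry over. Pictures are saved under pics/ and viewed, at most 10 in all, crops included, and the job is handed in when it is done.

```bash
mkdir -p pics
cat > h.py <<'E'
import numpy as np, cv2
from plant import ctrl
from scipy.spatial.transform import Rotation as R
def info(n):
    i=ctrl.camera_info(n); return np.array(i["K"]),i["k1"],np.array(i["origin"]),i["orientation"]
def rot(o):
    o=np.array(o); return o if o.shape==(3,3) else R.from_quat(o).as_matrix()
def ray(ci,u,v):
    K,k1,o,q=ci
    p=cv2.undistortPoints(np.array([[[u,v]]],float),K,np.array([k1,0,0,0.]))[0,0]
    return o,rot(q)@np.array([p[0],p[1],1])
def onz(ci,u,v,z):
    o,d=ray(ci,u,v); return o+d*(z-o[2])/d[2]
E
python3 - <<'E'
from h import *
print(ctrl.get_state())
for n in("scene","top"):
    im,d=ctrl.read_camera(n); cv2.imwrite(f"pics/{n}0.png",im); np.save(f"pics/{n}0.npy",d); print(n,info(n))
E
```

```text
{'time': 0.0, 'qpos': array([-1.45101875e+00,  2.87179446e-01,  1.57814891e+00,  3.14599522e-05,
        1.27857975e+00, -1.50030826e-01]), 'dq': array([ 1.09852895e-03, -2.24309304e-04, -1.09351941e-03,  5.01272494e-04,
       -8.95013767e-05,  9.53118631e-04]), 'joint_efforts': array([ 5.65920345e-04, -4.05975437e+01, -2.92628521e+01, -6.04482830e-05,
        5.82964291e-03,  9.00569347e-06]), 'eef_pos': array([ 0.17985765, -0.64993399,  0.22995319]), 'tcp_rot': array([ 9.90914168e-01,  1.34490783e-01,  3.25679469e-05, -1.15736302e-03]), 'contact_force': array([-0.27648145,  0.64566432,  0.22200885]), 'wrist_torque': array([-0.0240446 ,  0.00900537, -0.00493191]), 'finger_force': 0.0, 'opening': 1.0016042812889965}
scene (array([[391.61004671,   0.        , 248.83248555],
       [  0.        , 391.61004671, 201.525795  ],
       [  0.        ,   0.        ,   1.        ]]), -0.1275035960044696, array([1.10972742, 0.70849727, 0.75986961]), array([ 0.29841024,  0.82801831, -0.44775088, -0.15765836]))
top (array([[353.3423706 ,   0.        , 251.22252767],
       [  0.        , 353.3423706 , 190.69712285],
       [  0.        ,   0.        ,   1.        ]]), 0.0008533925951897613, array([ 0.30659591, -0.05537271,  1.00587522]), array([-0.69656224,  0.70641972, -0.08826478,  0.08933957]))
```

View pics/scene0.png

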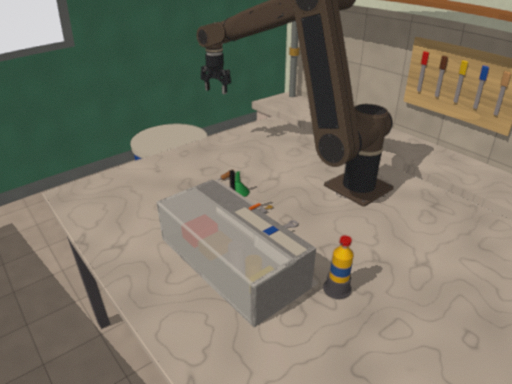

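View pics/top0.png

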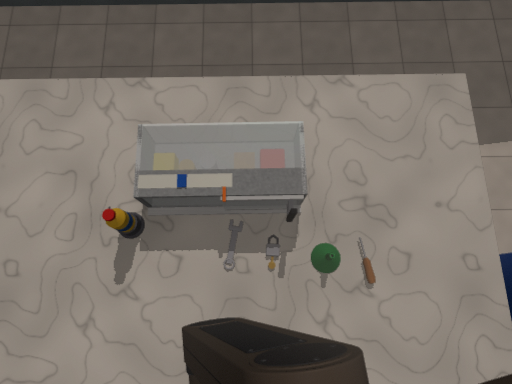

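The top view shows the red nozzle at (109,215), the black handle at (292,214), the orange pointer at (224,194) and the blue band at (182,181). The padlock and spanner lie in front of the door, with the funnel and awl off to the right.

Run:
```python
from h import *
im=cv2.imread("pics/top0.png"); ci=info("top"); hsv=cv2.cvtColor(im,cv2.COLOR_BGR2HSV)
def blob(lo,hi,box,z,nm):
    x0,y0,x1,y1=box; m=cv2.inRange(hsv,lo,hi); k=np.zeros_like(m); k[y0:y1,x0:x1]=m[y0:y1,x0:x1]
    ys,xs=np.nonzero(k); r=cv2.minAreaRect(np.stack([xs,ys],1).astype(np.float32))
    print(nm,len(xs),xs.mean(),ys.mean(),r,"mean->",onz(ci,xs.mean(),ys.mean(),z)[:2].round(4),"rect->",onz(ci,*r[0],z)[:2].round(4))
blob((0,150,120),(4,255,255),(95,200,125,230),.172,"noz")
blob((5,130,120),(18,255,255),(215,180,235,208),.148,"ptr")
blob((105,150,60),(130,255,255),(172,168,195,195),.143,"band")
blob((0,0,0),(180,255,50),(282,200,302,226),.17,"handle")
for n,p in dict(c1=(137,125),c2=(303,124),c3=(305,196),c4=(136,200)).items(): print(n,onz(ci,*p,.14).round(4))
for n,p in dict(funnel=(325,258),padlock=(273,250),key=(271,266),spT=(235,224),spB=(229,266)).items(): print(n,onz(ci,*p,.01).round(4))
a=cv2.resize(im[170:240,90:190],None,fx=6,fy=6,interpolation=2); b=cv2.resize(im[170:240,215:315],None,fx=6,fy=6,interpolation=2)
cv2.imwrite("pics/crop.png",cv2.resize(np.vstack([a,b]),(428,600)))
K,k1,o,q=info("wrist"); print(o,rot(q).round(2),K[0,0])
print(rot(ctrl.get_state()['tcp_rot']).round(3))
```

```text
noz 101 107.83168316831683 214.0 ((108.0, 214.0), (10.0, 10.0), 90.0) mean-> [0.4684 0.2892] rect-> [0.4684 0.2888]
ptr 45 223.86666666666667 193.8 ((223.5, 193.5), (13.0, 3.0), 90.0) mean-> [0.5203 0.013 ] rect-> [0.5211 0.0139]
band 97 181.4536082474227 180.51546391752578 ((181.0, 180.5), (11.0, 8.0), 90.0) mean-> [0.5579 0.1214] rect-> [0.558  0.1225]
handle 86 291.1162790697674 214.61627906976744 ((290.9117431640625, 214.64703369140625), (6.345447540283203, 14.920376777648926), 30.963754653930664) mean-> [ 0.461  -0.1505] rect-> [ 0.4609 -0.15  ]
c1 [0.7142 0.2458 0.14  ]
c2 [ 0.7104 -0.1957  0.14  ]
c3 [ 0.5136 -0.1909  0.14  ]
c4 [0.5094 0.2346 0.14  ]
funnel [ 0.3672 -0.2575  0.01  ]
padlock [ 0.3912 -0.114   0.01  ]
key [ 0.3476 -0.1072  0.01  ]
spT [ 0.4658 -0.0082  0.01  ]
spB [0.3492 0.0086 0.01  ]
[ 0.25987411 -0.62700763  0.37200469] [[ 0.27 -0.91 -0.31]
 [-0.96 -0.25 -0.08]
 [-0.    0.32 -0.95]] 291.1701425949224
[[ 0.964  0.267 -0.   ]
 [ 0.267 -0.964  0.002]
 [ 0.    -0.002 -1.   ]]
```

View pics/crop.png

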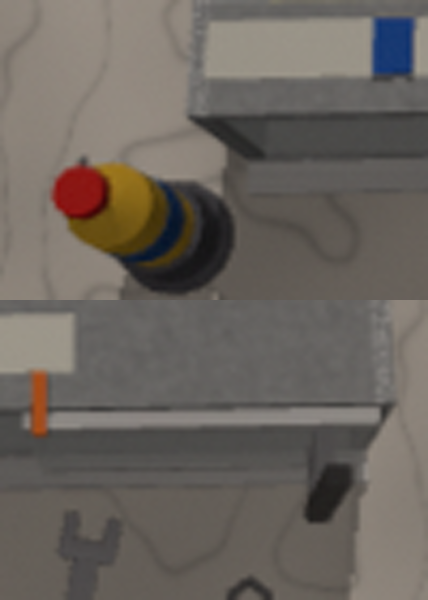

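The crop shows the nozzle cap centred near (80,190). The handle's top is at the upper right of its dark blob, roughly full-image pixel (294,211). I'll go round towards the can, closing the fingers on the way.

```bash
python3 -m crank '[[39,-20,-1,0,0,0.27],[39,-20,-1,0,0,0.27],[39,-20,-1,0,0,0.27],[39,-20,-1,0,0,0.27],[39,-20,-1,0,0,0.27],[39,-20,-1,0,0,0.27],[39,-20,-1,0,0,0.27],[39,-20,-1,0,0,0.27],[39,-20,-1,0,0,0.27],[39,-20,-1,0,0,0.27]]' 0 60
```

```text
time: 1.1
eef_pos: [0.5052, -0.3501, 0.2409]
tcp_rot: [1.0, 0.003, 0.0, -0.001]
contact_force: [-1.1, 0.2, 0.9]
opening: -0.004
finger_force: 0.0
```

```bash
python3 -m crank '[[-5,-49,0,0,0,0],[-5,-49,0,0,0,0],[-5,-49,0,0,0,0],[-5,-49,0,0,0,0],[-5,-49,0,0,0,0],[-5,-49,0,0,0,0],[-5,-49,0,0,0,0],[-5,-49,0,0,0,0],[-5,-49,0,0,0,0],[-5,-49,0,0,0,0]]'
python3 -m crank '[[0,-10,0,0,0,0],[0,-10,0,0,0,0],[0,-10,0,0,0,0]]'
python3 - <<'E'
from h import *
ci=info("wrist"); im,d=ctrl.read_camera("wrist"); cv2.imwrite("pics/w1.png",im)
hsv=cv2.cvtColor(im,cv2.COLOR_BGR2HSV); m=cv2.inRange(hsv,(0,150,100),(4,255,255))
n,l,s,c=cv2.connectedComponentsWithStats(m)
for i in range(1,n):
    if s[i,4]>50: print(s[i],c[i],onz(ci,*c[i],.172).round(4), d[int(c[i][1]),int(c[i][0])])
print(ci[2])
E
```

```text
time: 2.1
eef_pos: [0.4518, 0.1376, 0.2411]
tcp_rot: [1.0, -0.0, -0.0, 0.0]
contact_force: [0.2, 0.2, 0.0]
opening: 0.0
finger_force: 0.0
time: 2.4
eef_pos: [0.4517, 0.2401, 0.241]
tcp_rot: [1.0, 0.003, -0.0, -0.001]
contact_force: [1.3, -0.1, 0.4]
opening: 0.001
finger_force: 0.0
[ 174  158   37   38 1070] [192.58130841 176.22242991] [0.4721 0.2894 0.172 ] 0.22048825
[0.53473218 0.24178359 0.38284782]
```

View pics/w1.png

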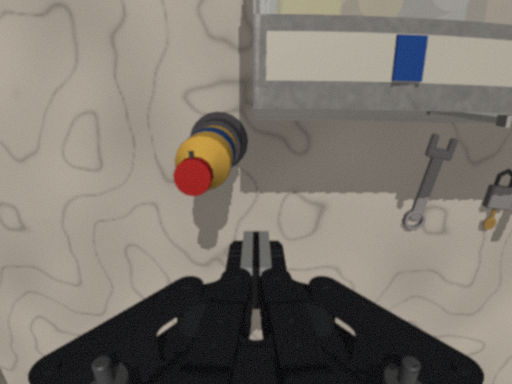

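The wrist view shows the red cap at (193,176), which agrees with the top view to about 4 mm: (0.470, 0.289). The blue band is at (409,58).

```bash
python3 -m crank '[[1.8,-4.9,3,0,0,0],[1.8,-4.9,5.6,0,0,0],[1.8,-4.9,5.6,0,0,0]]'
python3 -m crank '[[0,0,0.6,0,0,0],[0,0,1.1,0,0,0],[0,0,1.5,0,0,0],[0,0,1.8,0,0,0],[0,0,2.1,0,0,0],[0,0,2.1,0,0,0],[0,0,2.1,0,0,0]]'
```

```text
time: 2.75
eef_pos: [0.4683, 0.2833, 0.1801]
tcp_rot: [1.0, -0.0, -0.005, 0.002]
contact_force: [-0.5, 0.2, -1.1]
opening: -0.002
finger_force: 0.0
time: 3.45
eef_pos: [0.4714, 0.285, 0.1653]
tcp_rot: [1.0, -0.0, 0.001, 0.0]
contact_force: [1.4, -2.0, 4.0]
opening: 0.0
finger_force: 1.8
```

```bash
python3 -m crank '[[0,0,0.3,0,0,0],[0,0,0.6,0,0,0],[0,0,0.6,0,0,0],[0,0,0.6,0,0,0]]'
```

```text
time: 3.85
eef_pos: [0.4716, 0.2853, 0.1637]
tcp_rot: [1.0, 0.0, 0.001, 0.0]
contact_force: [-7.1, -6.4, 21.9]
opening: 0.003
finger_force: 11.0
```

```bash
python3 -m crank '[[0,0,-1,0,0,0],[0,0,-3,0,0,0],[0,0,-9,0,0,0],[0,0,-9,0,0,0],[0,0,-9,0,0,0]]'
python3 - <<'E'
from h import *
ci=info("wrist"); im,d=ctrl.read_camera("wrist"); hsv=cv2.cvtColor(im,cv2.COLOR_BGR2HSV)
ys,xs=np.nonzero(cv2.inRange(hsv,(0,150,100),(4,255,255)))
for v in (int(ys.mean()),): print(xs.mean(),v,(ci[2]+ (lambda o,r:r*d[v,int(xs.mean())])(*ray(ci,xs.mean(),v))))
E
python3 -m crank '[[-4,42,0,0,0,0],[-4,42,0,0,0,0],[-4,42,0,0,0,0],[-4,42,0,0,0,0],[-4,42,0,0,0,0],[-4,42,0,0,0,0],[-4,42,0,0,0,0],[-4,42,0,0,0,0],[-4,42,0,0,0,0],[-4,42,0,0,0,0]]' 1
python3 - <<'E'
from h import *
ci=info("wrist"); im,d=ctrl.read_camera("wrist"); cv2.imwrite("pics/w2.png",im); np.save("pics/w2.npy",d)
np.savez("pics/w2ci.npz",K=ci[0],k=ci[1],o=ci[2],q=ci[3]); print(ci[2])
E
```

```text
time: 4.35
eef_pos: [0.4716, 0.2862, 0.2508]
tcp_rot: [1.0, 0.0, 0.002, -0.001]
contact_force: [-0.3, 0.6, -0.3]
opening: 0.001
finger_force: 0.0
252.21251348435814 196 [0.4728141  0.29054137 0.1713463 ]
time: 5.4
eef_pos: [0.4292, -0.1365, 0.2455]
tcp_rot: [1.0, -0.003, -0.002, -0.001]
contact_force: [0.6, -0.3, 0.4]
opening: 0.999
finger_force: 0.0
[ 0.51270293 -0.13598446  0.38707955]
```

View pics/w2.png

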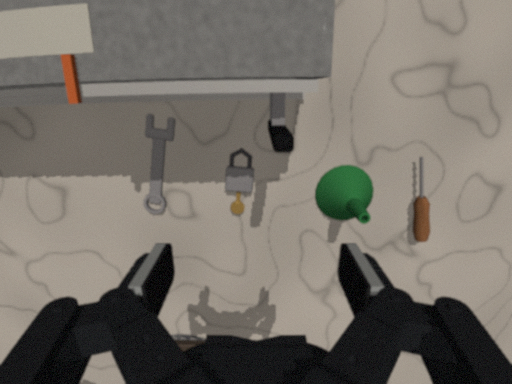

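The wrist view shows the handle's dark bar at about (281,137) with its strut behind it, and the orange pointer at (70,80). The nozzle is back up: depth puts its top at z = 0.171.

Run:
```python
from h import *
f=np.load("pics/w2ci.npz"); ci=(f["K"],float(f["k"]),f["o"],f["q"]); im=cv2.imread("pics/w2.png"); d=np.load("pics/w2.npy")
g=im.max(2); P=[]
for v in range(115,160):
    for u in range(262,300):
        if g[v,u]<60 and d[v,u]>0:
            o,r=ray(ci,u,v); P.append(o+r*d[v,u])
P=np.array(P); T=P[(P[:,2]>.163)&(P[:,2]<.177)]; print(len(P),len(T),T.min(0),T.max(0),T.mean(0))
a,b=onz(ci,85,90,.14),onz(ci,310,82,.14); print("yaw",np.degrees(np.arctan2(-(a-b)[0],(a-b)[1])))
hsv=cv2.cvtColor(im,cv2.COLOR_BGR2HSV); k=cv2.inRange(hsv,(5,150,120),(18,255,255)); k[:,100:]=0
ys,xs=np.nonzero(k); r=cv2.minAreaRect(np.stack([xs,ys],1).astype(np.float32)); print(r, onz(ci,*r[0],.148))
print(ctrl.get_state()['eef_pos'])
```

```text
546 345 [ 0.46697498 -0.16297422  0.16320061] [ 0.47977916 -0.14835767  0.17120444] [ 0.47375008 -0.1555431   0.16883104]
yaw 1.032921280157077
((69.07555389404297, 78.5684585571289), (48.78881072998047, 9.458406448364258), 80.83765411376953) [0.52352689 0.01334872 0.148     ]
[ 0.42944454 -0.13504467  0.24570406]
```

```bash
python3 -m crank '[[4.4,2.0,1,0,0,0],[4.4,2.0,5,0,0,0],[4.4,2.0,8,0,0,0],[4.4,2.0,11.3,0,0,0],[4.4,2.0,11.3,0,0,0],[4.4,2.0,11.3,0,0,0]]'
python3 -m crank '[[0,0,0,0,0,0],[0,0,0,0,0,0],[0,0,0,0,0,0],[0,0,0,0,0,0],[0,0,0,0,0,0],[0,0,0,0,0,0],[0,0,0,0,0,0],[0,0,0,0,0,0]]' 0 70
```

```text
time: 6.05
eef_pos: [0.4742, -0.1532, 0.1345]
tcp_rot: [1.0, 0.001, -0.001, -0.001]
contact_force: [0.4, 0.6, 0.9]
opening: 1.005
finger_force: 0.0
time: 6.85
eef_pos: [0.4749, -0.1559, 0.1364]
tcp_rot: [1.0, 0.0, 0.0, 0.001]
contact_force: [-3.0, -3.2, 5.7]
opening: 0.176
finger_force: 69.6
```

Handle gripped (opening 15 mm). I'll slide the door about 108 mm.

```bash
python3 -m crank '[[0,-0.6,0,0,0,0],[0,-1.8,0,0,0,0],[0,-3.2,0,0,0,0],[0,-4.6,0,0,0,0],[0,-6,0,0,0,0],[0,-7.4,0,0,0,0],[0,-8.6,0,0,0,0],[0,-9.8,0,0,0,0],[0,-10.8,0,0,0,0],[0,-10.8,0,0,0,0]]'
python3 - <<'E'
from h import *
for n in("wrist","top"):
    ci=info(n); im,d=ctrl.read_camera(n); hsv=cv2.cvtColor(im,cv2.COLOR_BGR2HSV); cv2.imwrite(f"pics/{n}3.png",im)
    for nm,lo,hi,z in(("ptr",(5,150,120),(18,255,255),.148),("band",(105,150,60),(130,255,255),.143)):
        k=cv2.inRange(hsv,lo,hi); N,l,s,c=cv2.connectedComponentsWithStats(k)
        for i in range(1,N):
            if s[i,4]>15: print(n,nm,s[i],onz(ci,*c[i],z).round(4))
print(ctrl.get_state()['eef_pos'])
E
```

```text
time: 7.85
eef_pos: [0.4743, -0.0472, 0.1364]
tcp_rot: [1.0, 0.001, -0.001, 0.001]
contact_force: [-5.5, -7.5, 7.8]
opening: 0.172
finger_force: 69.9
top ptr [179 188   3  14  42] [0.5201 0.1227 0.148 ]
top band [178 175   8  12  96] [0.5579 0.1213 0.143 ]
top band [500 254  12  34 289] [ 0.3298 -0.6613  0.143 ]
[ 0.4743653  -0.04785161  0.13637861]
```

View pics/wrist3.png

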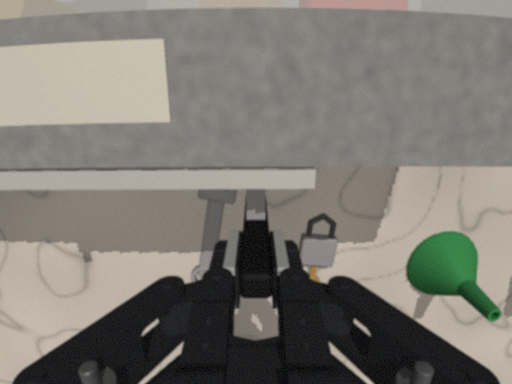

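View pics/top3.png

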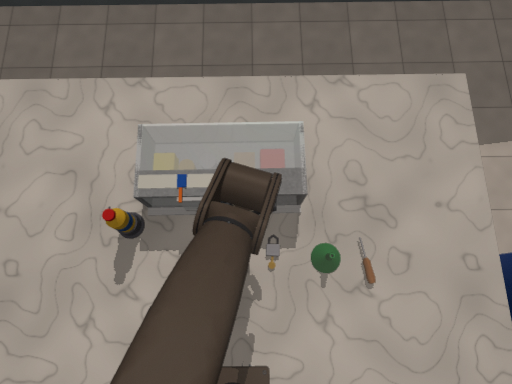

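The fingers hold the handle. The pointer at (180,195) is lined up with the band at (182,181), to about 1.4 mm in y, and the bystanders haven't moved. I'll let it settle, check it's steady, and hand in.

```bash
python3 -m crank '[[0,0,0,0,0,0],[0,0,0,0,0,0],[0,0,0,0,0,0],[0,0,0,0,0,0],[0,0,0,0,0,0],[0,0,0,0,0,0]]' && python3 -c "
from plant import ctrl
print(ctrl.sign_off())"
```

```text
time: 8.55
eef_pos: [0.4744, -0.0482, 0.1364]
tcp_rot: [1.0, 0.0, -0.001, 0.001]
contact_force: [-5.3, -6.1, 7.6]
opening: 0.176
finger_force: 70.0
the job is handed in; nothing more can be done
None
```

I sprayed the track with the door still shut (cap pressed to its stop, then sprang back up), and the gripper is now holding the door open with the pointer within about 1.5 mm of the band's centre; the spanner, awl, funnel and padlock were left untouched, and the job was handed in at 8.6 s.

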